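# Slide the oil bottle home into its dock on the garage bench

## Task

Slide the tall blue oil bottle across the bench into the empty blue dock until it stands against the dock's back stop, pushing it gently and so low on its body that it stays upright the whole way. Only push it with the fingers: do not pinch or lift it, leave the other things on the bench where they are, and let go of it once it is home.

Things in the scene. Friction and masses are not known exactly. Their poses are not given: they have to be found in the camera images.
- blue_bottle: long-necked blue oil bottle, white label and cap, upright, free to slide: round body 66 mm across, straight up to 70 mm, then a shoulder to a 24 mm neck at 105 mm, cap 32 mm across, 240 mm tall in all; 0.3 to 0.55 kg. Origin: centre of its underside; z up. It tips if pushed high: push within 30 mm of the bench, the tool leaning 20 to 30 degrees, fingertips leading, so the gripper clears the neck
- blue_dock: blue dock: low three-sided bay fixed to the bench, walls 35 mm high, its floor just a blue patch level with the bench. Origin on the bench where a bottle's centre stands when home. +x points into the bay; back stop's face 34 mm beyond the origin; side walls' inner faces at y = +-40 mm, from x = -16 mm back; there two lips flare out, mouth about 110 mm wide at x = -42 mm. Place and yaw vary
- red_dock: red dock, same form, size and axes as the blue one, holding the red bottle
- red_bottle: red oil bottle, same form and size as the blue one, standing in the red dock; origin: centre of its underside
- wrench: steel wrench lying on the bench at the left; origin at its middle
- screwdriver: screwdriver lying on the bench at the right; origin at its middle
- jar: glass jar, 64 mm across, 80 mm tall, at the right; origin: centre of its underside
- tape: roll of yellow tape lying flat, 100 mm across, 25 mm tall, at the left; origin: centre of its underside
- mug: white mug, 80 mm across, 90 mm tall, far right; origin: centre of its underside
- socket: steel wrench socket standing on end, 28 mm across, 36 mm tall, at the left near the robot; origin: centre of its underside
Mind the look-alikes: they are no part of the job. Leave any orange look-alike of the blue_bottle alone. Leave any green look-alike of the blue_dock alone.

How it is judged (in metres and radians):
At the end, for the whole second after the job is handed in: The blue bottle stands upright (within 0.05 rad), on the bench and at rest, inside the blue dock with its side no more than 9 mm from the back stop (centre within 8 mm of the dock's origin along the dock's x, and within 12 mm across) (x of blue_bottle in the frame of blue_dock between -0.008 and 0.006 m and y of blue_bottle in the frame of blue_dock between -0.012 and 0.012 m and angle between blue_bottle's own z axis and vertical below 0.05 rad and height (world z) of blue_bottle below 0.004 m and linear speed of blue_bottle below 0.01 m/s); the robot touches nothing.
It fails at once if the blue bottle tips by more than 0.25 rad (angle between blue_bottle's own z axis and vertical above 0.25 rad).
It fails at once if the blue bottle is lifted more than 12 mm (height (world z) of blue_bottle above 0.012 m).
It fails at once if the fingers squeeze or shove the blue bottle with more than 30 N (contact force between the fingers and blue_bottle above 30 N).
It fails at once if the red bottle is pushed more than 15 mm or tipped (distance of red_bottle from where it was at the start of the episode above 0.015 m or angle between red_bottle's own z axis and vertical above 0.2 rad).
It fails at once if another loose thing on the bench is moved more than 20 mm (distance of any of wrench, screwdriver, jar, tape, mug, socket from where it was at the start of the episode above 0.02 m).
It also fails if it takes over 59 s, if anything falls off the work surface, if the arm or the gripper's body presses on something with over 40 N, if the wrist force passes 120 N, or if a joint passes its speed limit or range.

## Robot

A 6-joint arm with a two-finger parallel gripper is mounted at the origin on the work surface. World frame = base frame: x ahead of the robot, y to its left, z up, the work surface at z = 0. Lengths are in m, angles in degrees, forces in N, time in s.
With the tool pointing down it reaches from about 0.3 to 0.75 m from the base axis. Payload 8.5 kg.
Tool frame: the origin (TCP) lies between the finger pads; the fingertips stand env.finger_overhang ahead of it and the grasp point (between the pads) lies 2 mm behind it (env.finger_overhang is the distance from the TCP to the fingertips, in m); z points along the fingers, y is the line along which they close (so a half turn about z gives the same grasp; the last joint's range is limited). The gripper opens to 85 mm and grips with 20 to 120 N. Pads are 22 mm wide; open, the fingers measure 114 mm over their backs; the gripper's body (76 mm by 85 mm) begins 54 mm behind the grasp point. The pads swing forward as they close: fully open they stand 13 mm farther back than shut.
Start: joints at [-87.508, 21.807, 74.336, -0, 83.858, -12.336], TCP at [0.141, -0.532, 0.248] pointing down, gripper open.
Joint ranges: [-178.18, 178.18], [-50.72, 133.34], [12.68, 142.11], [-81.47, 261.47], [9.98, 163.14], [-165.26, 165.26]. Speed limits (degrees/s): [136.94, 136.94, 180, 180, 180, 180].

## Interface

Orientations are given as a 3x3 rotation matrix whose columns are the frame's x, y, z axes.
In Python, from rig import env gives the robot as it stands. The module is installed in compiled form; this text tells all that it offers.
- The arm moves only by the tool jog_arm, never from a script. Its arguments are lists of equal length, an entry for each row: "hand": the finger opening in m, from 0 to 0.0854; "travel": the shift along the world's x, y, z in m, a list of three; "yaw": the turn about the world's z in rad. A call has exactly 5 rows; each row shifts and turns the commanded pose from where the row before left it; what a row does not reach is not made up. A row lasts 1/8 s, in which the tool goes at most 62.5 mm and 10.7 degrees, less where a joint would pass 70% of its speed; a pose out of reach is approached as far as the arm can. A call is refused whole if a number of a shift passes 0.0625 or a number of a turn 0.188, either way. A call with a gripper value outside its range is refused whole. The fingers move at their own pace and stop on an object; "grip_force" is the grip in N (left out, the last holds). Time passes only in rows, so rows that do not move let the fingers close, or fill a call up. It gives the time, the measured TCP pose, the force, the opening and the grip force at its end, in the units of the state.
- env.observe(): the state, without advancing time (a new reading comes with each control period).
- env.get_image(name): name is "scene" or "side" or "wrist"; returns the picture (420x560x3 uint8, red, green, blue); there is no depth.
- env.calibration(name): a dict with "fx", "fy", "cx", "cy" (pixels), "position" and "rotation" of the camera in the world; the wrist camera has in their place "hand_eye" (4x4, takes a point from camera to tool coordinates, whose origin is the TCP and whose axes are the flange's). Camera axes: x right, y down, z forward; pixel columns grow to the right and rows downward; lengths in m; the calibration is good to about 2 mm. A picture is of the moment at which its call begins: read the wrist's pose just before it. calibration takes no time and is no camera call.
- env.close_job(): hands the job in; it is judged then, once.
The state is a dict: "time_s": time; "q": joint angles; "qvel": joint speeds; "joint_efforts": joint torques, N m; "position": TCP position; "tool_rot": TCP orientation; "ft_force": force on the tool from outside, world axes, zero at the start; "wrist_torque": the same for the moment, N m; "grip_width": finger opening in m; "gripper_force": force on a finger pad.
Only numpy, scipy, OpenCV 4.12 (cv2) and the standard library are available. Lean on these libraries where they do the work, as an engineer would, in place of code of your own. Each camera call takes 0.05 s, during which the arm holds its last target. There are 200 camera calls.

## Working session

There is one attempt and no reset: what is moved stays moved. The work goes in short steps, Python scripts to look and compute and a tool call to move; the robot and the scene stay as the last step left them, time stands still between calls to the robot, and variables do not carry over. Pictures are saved under pics/ and viewed, at most 10 in all, crops included, and the job is handed in when it is done.

Besides the shell and the picture viewer there is one more tool, called after "Call:" as a command line: name --pt "numbers of a row" for each row, then --argument value for the rest. jog_arm: Moves the arm, as the interface text tells. Its arguments: {"type":"object","properties":{"hand":{"type":"array"},"travel":{"type":"array"},"yaw":{"type":"array"},"grip_force":{"type":"number"}},"required":["hand","travel","yaw"]}

```bash
mkdir -p pics; python3 - <<'E'
from rig import env
import cv2
for n in("scene","side"):
    im=env.get_image(n);cv2.imwrite(f"pics/{n}0.png",cv2.cvtColor(im,cv2.COLOR_RGB2BGR))
    print(env.calibration(n))
s=env.observe();print(s["time_s"],s["position"],s["tool_rot"],env.finger_overhang,s["grip_width"])
E
```

```text
{'fx': 447.8280889707109, 'fy': 447.8280889707109, 'cx': 279.5369278715927, 'cy': 213.2835821385362, 'position': array([ 0.97556917, -0.45182891,  0.79385258]), 'rotation': array([[ 0.72062265,  0.52406953, -0.45393184],
       [ 0.69323865, -0.55511133,  0.45964289],
       [-0.01109787, -0.64591218, -0.76333105]])}
{'fx': 442.9313146150051, 'fy': 442.9313146150051, 'cx': 278.3091442766578, 'cy': 202.73892199028597, 'position': array([0.33850485, 0.55365742, 0.68499301]), 'rotation': array([[-0.94180759, -0.25554575,  0.21839145],
       [-0.33613993,  0.71034023, -0.61840659],
       [ 0.00289894, -0.65583011, -0.75490295]])}
0.1 [ 0.14073659 -0.53143703  0.24778169] [[ 9.66700086e-01  2.55911975e-01 -6.89657258e-05]
 [ 2.55911836e-01 -9.66699204e-01  1.33486709e-03]
 [ 2.74939360e-04 -1.30806527e-03 -9.99999107e-01]] 0.017 0.08540600053994228
```

View pics/scene0.png

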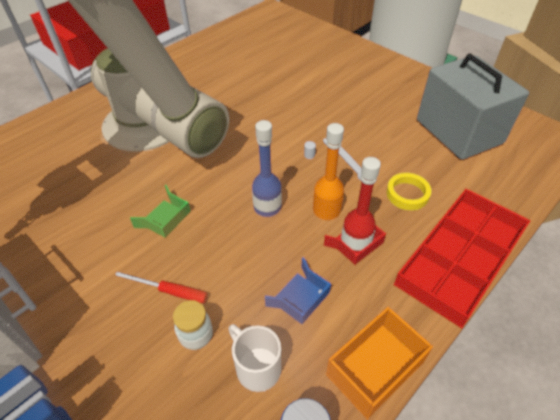

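View pics/side0.png

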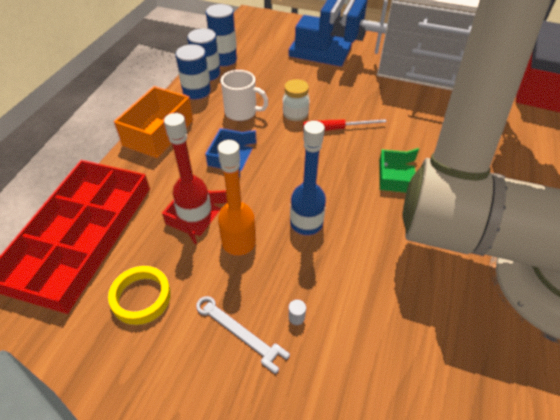

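The blue bottle is the one with a blue body at scene (267,195) and side (308,205). The orange look-alike is at scene (328,195) and side (237,230). The empty blue dock is at scene (300,292) and side (232,150). The green look-alike is at scene (163,215) and side (398,172). Only the blue ones fit the description, so I'll confirm them in an enlarged crop.

```bash
python3 - <<'E'
import cv2,numpy as np
a=cv2.imread("pics/scene0.png");b=cv2.imread("pics/side0.png")
def crop(im,x,y,w,h,k):
    c=cv2.resize(im[y:y+h,x:x+w],None,fx=k,fy=k,interpolation=cv2.INTER_CUBIC)
    for i in range(0,w,10):
        cv2.line(c,(i*k,0),(i*k,6 if i%50 else 14),(255,255,255),1)
        if i%20==0: cv2.putText(c,str(x+i),(i*k,24),0,.35,(255,255,255),1)
    for i in range(0,h,10):
        cv2.line(c,(0,i*k),(6,i*k),(255,255,255),1)
        if i%20==0: cv2.putText(c,str(y+i),(8,i*k+4),0,.35,(255,255,255),1)
    return c
t=np.hstack([crop(a,260,255,80,70,5),crop(b,200,120,80,70,5)])
u=np.hstack([crop(a,220,115,200,120,2),crop(b,200,115,200,120,2)])
cv2.imwrite("pics/crop1.png",np.vstack([t,u]))
E
```

```text
(no output)
```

View pics/crop1.png

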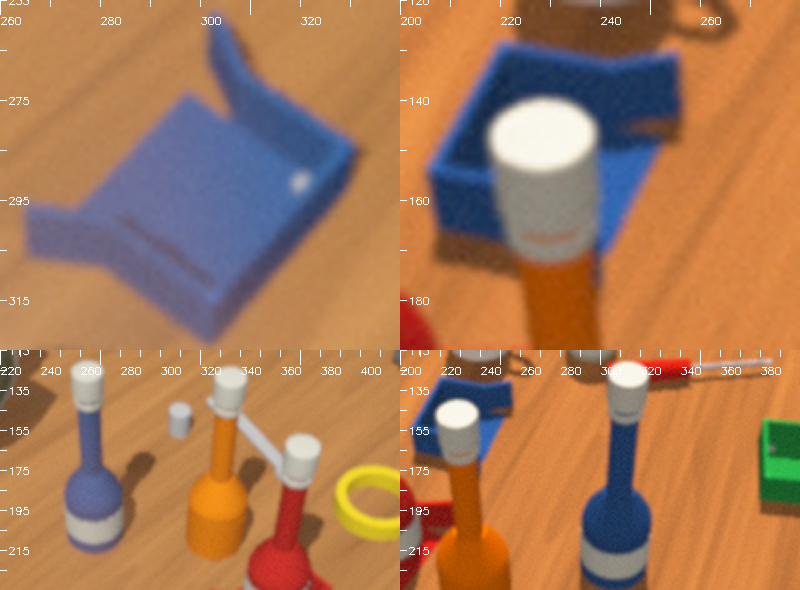

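The crop confirms the blue bottle with its white label, and the empty blue dock with its back stop at scene (331,285)–(303,314). Next I'll solve the poses.

```bash
cat > h.py <<'E'
import numpy as np,cv2
from rig import env
from scipy.optimize import least_squares
C={n:env.calibration(n) for n in("scene","side")}
def proj(n,P):
    c=C[n];p=(np.atleast_2d(P)-c["position"])@c["rotation"]
    return np.c_[c["fx"]*p[:,0]/p[:,2]+c["cx"],c["fy"]*p[:,1]/p[:,2]+c["cy"]]
def ray(n,uv,z):
    c=C[n];d=c["rotation"]@np.array([(uv[0]-c["cx"])/c["fx"],(uv[1]-c["cy"])/c["fy"],1])
    o=c["position"];return (o+d*(z-o[2])/d[2])[:2]
def base(n,uv,r=.033):
    p=ray(n,uv,0);e=C[n]["position"][:2]-p;return p-r*e/np.linalg.norm(e)
def dock(p):
    x,y,a,t=p;c,s=np.cos(a),np.sin(a)
    L=np.array([[.034+t,.04+t,.035],[.034+t,-.04-t,.035],[-.042,.055,.035],[-.042,-.055,.035]])
    return np.c_[x+c*L[:,0]-s*L[:,1],y+s*L[:,0]+c*L[:,1],L[:,2]]
E
python3 - <<'E'
from h import *
print("blue",[ray("scene",(264,126.5),.24),ray("side",(314,126.5),.24),base("scene",(267,215.5)),base("side",(307,234))])
print("orange",ray("scene",(335,128),.24),ray("side",(228.5,146),.24))
print("red",ray("scene",(371,162),.24),ray("side",(175.5,120),.24))
print("mug",ray("scene",(258,344),.09),ray("side",(240,78),.09),"jar",ray("scene",(190,312),.08),"socket",ray("scene",(310,144),.036))
print("lips/screwdriver",ray("scene",(205,298),.01),ray("scene",(117,273),.005),"green",ray("scene",(163,215),.0))
obs=[("scene",1,(303,257)),("scene",0,(331.4,285)),]
# scene: right side = +y ; side: far = -y
S={0:(331.4,285),1:(302.6,314.4),2:(303,257.5),3:(265.4,296)}
D={0:(206,154.4),1:(220,128.6),3:(256,131)}
f=lambda p:np.concatenate([(proj("scene",dock(p))[i]-v) for i,v in S.items()]+[(proj("side",dock(p))[i]-v) for i,v in D.items()])
r=least_squares(f,[.6,-.0,0,.006],loss="soft_l1");print(r.x,np.degrees(r.x[2]),f(r.x).round(1))
E
```

```text
blue [array([0.47146345, 0.01986256]), array([0.46780896, 0.02131881]), array([0.46286011, 0.02388384]), array([0.46525775, 0.01695142])]
orange [0.57466957 0.11023616] [0.5752067  0.10841104]
red [0.68186356 0.08053592] [0.67922952 0.08054241]
mug [ 0.72725931 -0.25630441] [ 0.72631201 -0.26967426] jar [ 0.59435425 -0.29485574] socket [0.42101695 0.22446467]
lips/screwdriver [ 0.55446131 -0.23960618] [ 0.37318059 -0.32678462] green [ 0.31019298 -0.16347685]
[ 0.68668353 -0.10305869  0.05673323  0.00350446] 3.2505747175588735 [-1.3 -1.1 -0.4  0.4 -1.   1.   0.8 -1.4 -0.9 -0.9 -0.1 -0.1 -1.3  0.9]
```

```bash
python3 - <<'E'
from h import *
print("wrench",ray("side",(205,305),.005),ray("side",(280,360),.005), "tape",ray("side",(140,295),.012))
E
```

```text
wrench [0.57492137 0.25462305] [0.42391559 0.30066821] tape [0.68483671 0.27803778]
```

Call:
jog_arm --hand '[0.0854,0.0854,0.0854,0.0854,0.0854]' --pt "0.018 0.043 0.005" --pt "0.018 0.043 0.005" --pt "0.018 0.043 0" --pt "0.018 0.043 0" --pt "0.018 0.043 0" --yaw '[0.088,0.088,0.088,0.088,0.088]'

```text
time_s: 0.72
position: [0.231, -0.3151, 0.2581]
tool_rot: [[0.764, 0.645, -0.0], [0.645, -0.764, 0.0], [0.0, -0.0, -1.0]]
ft_force: [0.7, -0.9, 0.5]
grip_width: 0.0852
gripper_force: 0.0
```

Call:
jog_arm --hand '[0.0854,0.0854,0.0854,0.0854,0.0854]' --pt "0.02 0.05 0" --pt "0.02 0.05 0" --pt "0.02 0.05 0" --pt "0.02 0.05 0" --pt "0.02 0.05 0" --yaw '[0,0,0,0,0]'

```text
time_s: 1.35
position: [0.3309, -0.065, 0.2584]
tool_rot: [[0.766, 0.643, 0.0], [0.643, -0.766, -0.0], [0.0, 0.0, -1.0]]
ft_force: [0.5, -1.0, -0.6]
grip_width: 0.0856
gripper_force: 0.0
```

Call:
jog_arm --hand '[0.0854,0.0854,0.0854,0.0854,0.0854]' --pt "0.005 0.045 -0.02" --pt "0.005 0.045 -0.02" --pt "0.01 0.04 -0.02" --pt "0.02 0.025 -0.03" --pt "0.02 0.015 -0.03" --yaw '[0,0,0,0,0]'

```text
time_s: 1.98
position: [0.3911, 0.1047, 0.1374]
tool_rot: [[0.765, 0.645, 0.0], [0.645, -0.765, 0.0], [0.0, 0.0, -1.0]]
ft_force: [1.0, -0.2, -0.7]
grip_width: 0.0853
gripper_force: 0.0
```

```bash
python3 - <<'E'
from h import *
s=env.observe();print(s["time_s"],s["position"].round(4),s["q"])
t=[cv2.cvtColor(env.get_image(n),cv2.COLOR_RGB2BGR) for n in("scene","side")]
cv2.imwrite("pics/b.png",np.hstack([cv2.resize(t[0][60:260,180:380],(400,400)),cv2.resize(t[1][80:330,200:450],(400,400))]))
E
```

```text
1.975 [0.3911 0.1047 0.1374] [-1.88856180e+00  1.52477007e+01  1.06086384e+02  1.75759176e-03
  5.86484354e+01  4.79774149e+01]
```

View pics/b.png

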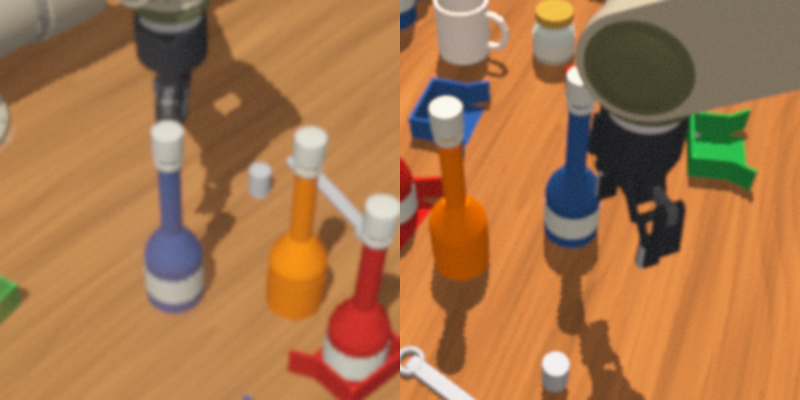

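```bash
python3 - <<'E'
from h import *
c=C["side"]
def aty(n,uv,y):
    c=C[n];d=c["rotation"]@np.array([(uv[0]-c["cx"])/c["fx"],(uv[1]-c["cy"])/c["fy"],1]);o=c["position"];return o+d*(y-o[1])/d[1]
for uv in((350,127),(316,127),(350,162)): # disc centre,left,bottom edge
    print(uv,[aty("side",uv,y).round(3) for y in(.12,.155,.19)])
# finger tips expected
s=env.observe();print(proj("side",s["position"]+s["tool_rot"]@np.array([0,.057,.017])),proj("side",s["position"]+s["tool_rot"]@np.array([0,-.057,.017])),proj("scene",s["position"]+s["tool_rot"]@np.array([0,.057,.017])))
im=cv2.cvtColor(env.get_image("side"),cv2.COLOR_RGB2BGR)[110:260,280:400]
cv2.imwrite("pics/g.png",cv2.resize(im,None,fx=4,fy=4,interpolation=cv2.INTER_CUBIC))
E
```

```text
(350, 127) [array([0.398, 0.12 , 0.334]), array([0.394, 0.155, 0.363]), array([0.389, 0.19 , 0.391])]
(316, 127) [array([0.441, 0.12 , 0.322]), array([0.433, 0.155, 0.352]), array([0.425, 0.19 , 0.381])]
(350, 162) [array([0.391, 0.12 , 0.277]), array([0.387, 0.155, 0.31 ]), array([0.383, 0.19 , 0.343])]
[[325.72547258 201.84480233]] [[356.56813019 254.03799543]] [[265.06460636 152.42404338]]
```

View pics/g.png

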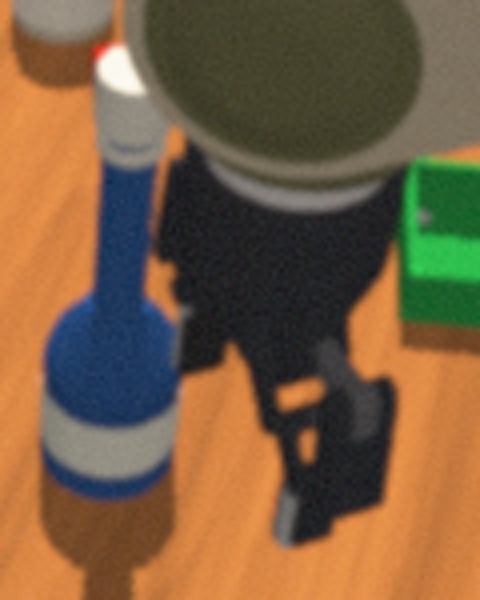

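Call:
jog_arm --hand '[0.0854,0.0854,0.0854,0.0854,0.0854]' --pt "-0.015 -0.004 0" --pt "0 -0.01 -0.01" --pt "0 0 -0.035" --pt "0 0 -0.035" --pt "0 0 -0.03" --yaw '[0.07,0.07,0.07,0,0]'

```text
time_s: 2.75
position: [0.3758, 0.0886, 0.0285]
tool_rot: [[0.615, 0.788, 0.002], [0.788, -0.615, -0.0], [0.001, 0.001, -1.0]]
ft_force: [0.6, -0.4, 0.9]
grip_width: 0.0854
gripper_force: 0.0
```

```bash
python3 - <<'E'
from h import *
s=env.observe();print(s["time_s"],s["position"].round(4),s["q"].round(1))
t=[cv2.cvtColor(env.get_image(n),cv2.COLOR_RGB2BGR) for n in("scene","side")]
cv2.imwrite("pics/c.png",np.hstack([cv2.resize(t[0][90:240,200:350],(400,400)),cv2.resize(t[1][110:260,260:410],(400,400))]))
E
```

```text
2.75 [0.3758 0.0886 0.0285] [ -4.4  26.4 116.6  -0.   36.9  33.5]
```

View pics/c.png

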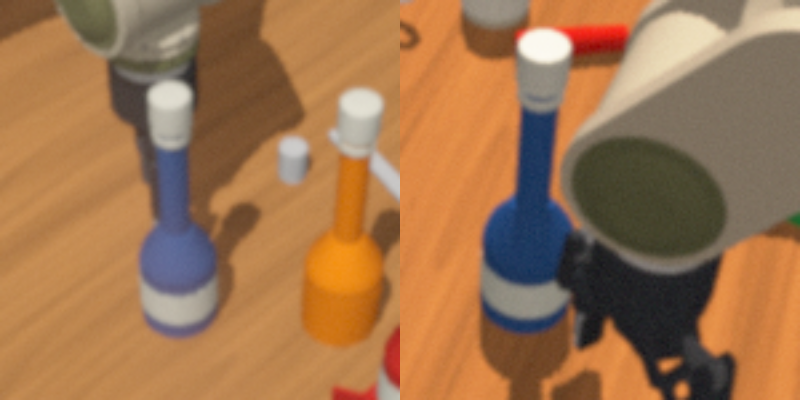

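Call:
jog_arm --hand '[0.0854,0.0854,0.0854,0.0854,0.0854]' --pt "0 0 -0.007" --pt "0 0 -0.007" --pt "0.0055 -0.0043 0" --pt "0.0055 -0.0043 0" --pt "0.004 -0.0031 0" --yaw '[0,0,0,0,0]'

```text
time_s: 3.48
position: [0.391, 0.0774, 0.0145]
tool_rot: [[0.615, 0.789, -0.0], [0.789, -0.615, 0.0], [0.0, -0.0, -1.0]]
ft_force: [-2.6, 3.2, 2.1]
grip_width: 0.0856
gripper_force: 1.0
```

Call:
jog_arm --hand '[0.0854,0.0854,0.0854,0.0854,0.0854]' --pt "0.0025 -0.0019 0" --pt "0.0025 -0.0019 0" --pt "0.0025 -0.0019 0" --pt "0.0025 -0.0019 0" --pt "0.0025 -0.0019 0" --yaw '[0,0,0,0,0]'

```text
time_s: 4.1
position: [0.4034, 0.068, 0.0143]
tool_rot: [[0.615, 0.789, -0.0], [0.789, -0.615, 0.0], [-0.0, -0.0, -1.0]]
ft_force: [-3.1, 2.5, 2.6]
grip_width: 0.0853
gripper_force: 1.3
```

```bash
cat >> h.py <<'E'
def bottle(n,guess):
    """body axis (x,y) by matching the projected silhouette of the blue glass; returns xy of cap and base"""
    im=env.get_image(n);return im
E
cat > m.py <<'E'
from h import *
import sys
# draws the expected bottle (base circle, body, cap) at a guess and stores both crops
def snap(name,b,w=75):
    out=[]
    for n in("scene","side"):
        im=cv2.cvtColor(env.get_image(n),cv2.COLOR_RGB2BGR)
        a=np.linspace(0,2*np.pi,60)
        u,v=proj(n,[*b,.1])[0].astype(int);x0=max(u-w,0);y0=max(v-w,0)
        k=400/(2*w);c=cv2.resize(im[y0:y0+2*w,x0:x0+2*w],(400,400),interpolation=cv2.INTER_CUBIC)
        for r,z in((.033,0),(.016,.24)):
            p=proj(n,np.c_[b[0]+r*np.cos(a),b[1]+r*np.sin(a),0*a+z])
            cv2.polylines(c,[((p-[x0,y0])*k).astype(int)],True,(0,255,0),1)
        out.append(c)
    cv2.imwrite(f"pics/{name}.png",np.hstack(out))
def cap():
    """measure: hue-blue neck/body pixels -> fit x,y of a revolved model to both views"""
    prof=[(.033,z) for z in np.linspace(0,.07,8)]+[(.033-.021*t,.07+.035*t) for t in np.linspace(.1,1,6)]+[(.012,z) for z in np.linspace(.11,.205,8)]
    a=np.linspace(0,2*np.pi,24)
    P=np.array([[r*np.cos(t),r*np.sin(t),z] for r,z in prof for t in a])
    M={}
    for n in C:
        h=cv2.cvtColor(env.get_image(n),cv2.COLOR_RGB2HSV)
        M[n]=cv2.inRange(h,(108,90,40),(128,255,255))
    def model(n,b):
        m=np.zeros((420,560),np.uint8)
        for i in range(len(prof)-1):
            q=proj(n,P[i*24:(i+2)*24]+[*b,0]);cv2.fillConvexPoly(m,cv2.convexHull((q*16).astype(np.int32)),255,shift=4)
        return m
    return M,model
def fit(b,views=("scene","side")):
    M,model=cap()
    def cost(b):
        s=0
        for n in views:
            m=cv2.GaussianBlur(model(n,b),(0,0),1.5).astype(float)/255
            k=cv2.GaussianBlur(M[n],(0,0),1.5).astype(float)/255
            s-=(m*k).sum()/np.sqrt((m*m).sum())   # normalised correlation
        return s
    from scipy.optimize import minimize
    r=minimize(cost,b,method="Nelder-Mead",options=dict(initial_simplex=[b,[b[0]+.02,b[1]],[b[0],b[1]+.02]],xatol=2e-4))
    return r.x,r.fun
E
python3 - <<'E'
from m import *
s=env.observe();print(s["time_s"],s["position"],s["ft_force"])
b,f=fit([.467,.0205]);print(b,f)
for n in C: print(n,fit(list(b),(n,)))
E
```

```text
4.1 [0.40338988 0.06802819 0.01432254] [-3.07411987  2.53939059  2.61581762]
[0.49077644 0.00429205] -21.663393991281385
scene (array([0.43613486, 0.05170897]), np.float64(-6.868378480710664))
side (array([0.49052446, 0.00523209]), np.float64(-14.70817149013634))
```

```bash
sed -i 's/(108,90,40),(128,255,255)/(105,60,40),(135,255,255)/' m.py; python3 - <<'E'
from m import *
M,_=cap();print([ (cv2.countNonZero(M[n])) for n in M])
for n in C: print(n,fit([.485,.006],(n,)))
snap("d",[.4845,.007])
E
```

```text
[3467, 6369]
scene (array([0.45364464, 0.03530199]), np.float64(-21.26747811308019))
side (array([0.49153759, 0.00725391]), np.float64(-23.30127437192124))
```

View pics/d.png

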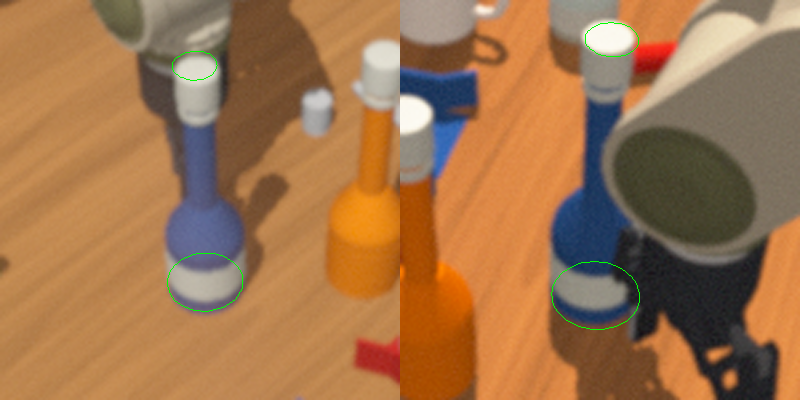

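Call:
jog_arm --hand '[0.0854,0.0854,0.0854,0.0854,0.0854]' --pt "0.0024 -0.0018 0" --pt "0.0036 -0.0028 0" --pt "0.0048 -0.0037 0" --pt "0.0048 -0.0037 0" --pt "0.0048 -0.0037 0" --yaw '[0,0,0,0,0]'

```text
time_s: 5.42
position: [0.424, 0.0521, 0.0143]
tool_rot: [[0.615, 0.789, -0.0], [0.789, -0.615, 0.0], [-0.0, -0.0, -1.0]]
ft_force: [-2.3, 2.0, 1.8]
grip_width: 0.0851
gripper_force: 1.7
```

Call:
jog_arm --hand '[0.0854,0.0854,0.0854,0.0854,0.0854]' --pt "0.0048 -0.0037 0" --pt "0.0048 -0.0037 0" --pt "0.0048 -0.0037 0" --pt "0.0048 -0.0037 0" --pt "0.0048 -0.0037 0" --yaw '[0,0,0,0,0]'

```text
time_s: 6.05
position: [0.448, 0.0337, 0.0143]
tool_rot: [[0.615, 0.789, -0.0], [0.789, -0.615, -0.0], [-0.0, -0.0, -1.0]]
ft_force: [-2.4, 3.0, 2.4]
grip_width: 0.0855
gripper_force: 1.7
```

Call:
jog_arm --hand '[0.0854,0.0854,0.0854,0.0854,0.0854]' --pt "0.0048 -0.0037 0" --pt "0.0048 -0.0037 0" --pt "0.0048 -0.0037 0" --pt "0.0048 -0.0037 0" --pt "0.0024 -0.0018 0" --yaw '[0,0,0,0,0]'

```text
time_s: 6.68
position: [0.4696, 0.0171, 0.0143]
tool_rot: [[0.615, 0.789, 0.0], [0.789, -0.615, -0.0], [0.0, 0.0, -1.0]]
ft_force: [-2.8, 2.3, 2.3]
grip_width: 0.0853
gripper_force: 1.8
```

```bash
python3 - <<'E'
from m import *
s=env.observe();p=s["position"]+s["tool_rot"][:,1]*.101;print(s["time_s"],s["position"],p)
snap("e",p[:2])
E
```

```text
6.675 [0.46958075 0.01708979 0.01432323] [ 0.5492352  -0.04500826  0.01433916]
```

View pics/e.png

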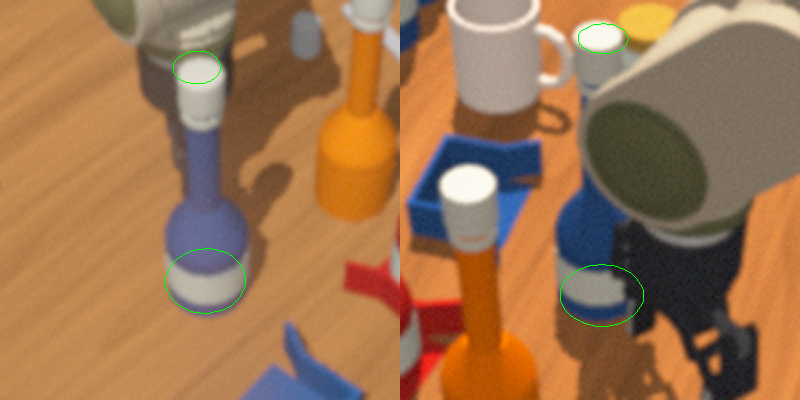

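Call:
jog_arm --hand '[0.0854,0.0854,0.0854,0.0854,0.0854]' --pt "0.003 -0.0023 0" --pt "0.0048 -0.0037 0" --pt "0.0048 -0.0037 0" --pt "0.0048 -0.0037 0" --pt "0.0048 -0.0037 0" --yaw '[0,0,0,0,0]'

```text
time_s: 7.4
position: [0.4918, -0.0001, 0.0143]
tool_rot: [[0.615, 0.789, 0.0], [0.789, -0.615, 0.0], [0.0, 0.0, -1.0]]
ft_force: [-2.5, 1.6, 2.1]
grip_width: 0.0854
gripper_force: 1.8
```

Call:
jog_arm --hand '[0.0854,0.0854,0.0854,0.0854,0.0854]' --pt "0.0048 -0.0037 0" --pt "0.0048 -0.0037 0" --pt "0.0048 -0.0037 0" --pt "0.0048 -0.0037 0" --pt "0.0048 -0.0037 0" --yaw '[0,0,0,0,0]'

```text
time_s: 8.02
position: [0.5158, -0.0185, 0.0143]
tool_rot: [[0.615, 0.789, 0.0], [0.789, -0.615, -0.0], [0.0, 0.0, -1.0]]
ft_force: [-3.1, 2.2, 2.0]
grip_width: 0.0852
gripper_force: 1.8
```

Call:
jog_arm --hand '[0.0854,0.0854,0.0854,0.0854,0.0854]' --pt "0.0048 -0.0037 0" --pt "0.0048 -0.0037 0" --pt "0.0048 -0.0037 0" --pt "0.004 -0.0031 0" --pt "0.0024 -0.0018 0" --yaw '[0,0,0,0,0]'

```text
time_s: 8.65
position: [0.5365, -0.0345, 0.0143]
tool_rot: [[0.615, 0.789, 0.0], [0.789, -0.615, -0.0], [0.0, 0.0, -1.0]]
ft_force: [-2.9, 2.8, 2.1]
grip_width: 0.0854
gripper_force: 1.8
```

```bash
cat > w.py <<'E'
from h import *
def cap(guess):
    """cap axis (x,y) in each view from the white blob nearest the guess, plus base side check"""
    out={}
    for n in C:
        h=cv2.cvtColor(env.get_image(n),cv2.COLOR_RGB2HSV);m=cv2.inRange(h,(0,0,110),(180,60,255))
        u,v=proj(n,[*guess,.2275])[0]
        k=np.zeros_like(m);cv2.circle(k,(int(u),int(v)),20,255,-1)
        N,l,st,ce=cv2.connectedComponentsWithStats(m&k)
        i=min(range(1,N),key=lambda i:np.hypot(*(ce[i]-[u,v]))+(1e3 if st[i,4]<60 else 0))
        out[n]=(ray(n,ce[i],.2275).round(4),st[i,4],(ce[i]-[u,v]).round(1))
    return out
E
python3 - <<'E'
from w import *
s=env.observe();p=s["position"]+s["tool_rot"][:,1]*.102;print(s["time_s"],s["position"],p[:2])
print(cap(p[:2]))
E
```

```text
8.65 [ 0.53649024 -0.03447625  0.01430866] [ 0.61693549 -0.09718639]
{'scene': (array([ 0.6203, -0.1018]), np.int32(586), array([-0.5,  2.5])), 'side': (array([ 0.624 , -0.0907]), np.int32(529), array([-4.9,  1.2]))}
```

Call:
jog_arm --hand '[0.0854,0.0854,0.0854,0.0854,0.0854]' --pt "0.0024 -0.0018 0" --pt "0.0024 -0.0018 0" --pt "0 0 0" --pt "-0.016 0.0125 0" --pt "-0.02 0.0155 0" --yaw '[0,0,0,0,0]'

```text
time_s: 9.38
position: [0.5054, -0.0101, 0.0143]
tool_rot: [[0.615, 0.788, 0.002], [0.788, -0.615, -0.001], [0.001, 0.002, -1.0]]
ft_force: [-0.1, 0.3, 0.1]
grip_width: 0.0858
gripper_force: 0.0
```

Call:
jog_arm --hand '[0.0854,0.0854,0.0854,0.0854,0.0854]' --pt "0 -0.017 0" --pt "0 -0.017 0" --pt "0 -0.017 0" --pt "0 -0.017 0" --pt "0 -0.017 0" --yaw '[0.122,0.122,0.122,0.122,0.122]'

```text
time_s: 10.0
position: [0.5056, -0.0959, 0.0144]
tool_rot: [[0.048, 0.999, 0.001], [0.999, -0.048, -0.001], [-0.001, 0.001, -1.0]]
ft_force: [-0.2, 0.4, -0.6]
grip_width: 0.0855
gripper_force: 0.0
```

```bash
python3 - <<'E'
from m import *
import w
s=env.observe();print(s["time_s"],s["position"],s["tool_rot"][:,1])
b=[.626,-.100];print(w.cap(b))
r=[.68668353,-.10305869,.05673323,.0035]
snap("f",b)
im=cv2.imread("pics/f.png")
cv2.imwrite("pics/f.png",im)
E
```

```text
10.0 [ 0.50557699 -0.09586694  0.01440825] [ 0.99884225 -0.04808694  0.00134109]
{'scene': (array([ 0.6283, -0.1066]), np.int32(498), array([-1.8,  2.8])), 'side': (array([ 0.6276, -0.0846]), np.int32(659), array([-4. ,  4.3]))}
```

View pics/f.png

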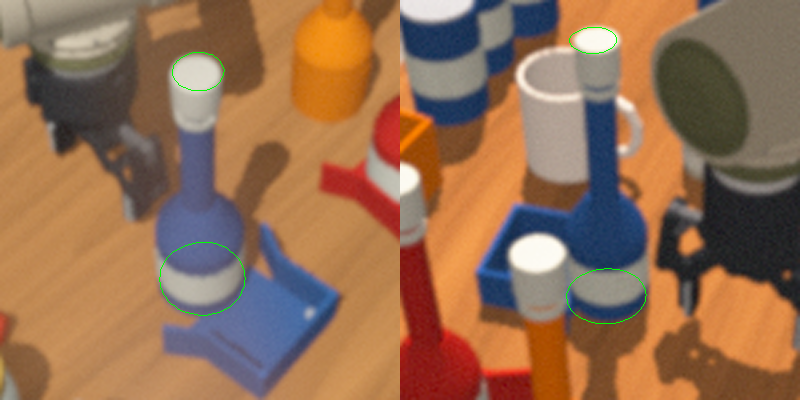

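Call:
jog_arm --hand '[0.0854,0.0854,0.0854,0.0854,0.0854]' --pt "0.006 -0.0003 0" --pt "0.006 -0.0003 0" --pt "0.003 -0.0001 0" --pt "0.002 -0.0001 0" --pt "0.002 -0.0001 0" --yaw '[0,0,0,0,0]'

```text
time_s: 10.82
position: [0.5239, -0.0957, 0.0143]
tool_rot: [[0.052, 0.999, -0.001], [0.999, -0.052, 0.0], [0.0, -0.001, -1.0]]
ft_force: [-3.5, 0.6, 2.6]
grip_width: 0.0851
gripper_force: 1.0
```

Call:
jog_arm --hand '[0.0854,0.0854,0.0854,0.0854,0.0854]' --pt "0.002 -0.0001 0" --pt "0.003 -0.0001 0" --pt "0.004 -0.0001 0" --pt "0.004 -0.0002 0" --pt "0.004 -0.0002 0" --yaw '[0,0,0,0,0]'

```text
time_s: 11.45
position: [0.5414, -0.0965, 0.0143]
tool_rot: [[0.052, 0.999, -0.0], [0.999, -0.052, -0.0], [-0.0, -0.0, -1.0]]
ft_force: [-3.6, 0.6, 2.3]
grip_width: 0.0856
gripper_force: 1.4
```

Call:
jog_arm --hand '[0.0854,0.0854,0.0854,0.0854,0.0854]' --pt "0.004 -0.0002 0" --pt "0.004 -0.0002 0" --pt "0.004 -0.0002 0" --pt "0.004 -0.0002 0" --pt "0.004 -0.0002 0" --yaw '[0,0,0,0,0]'

```text
time_s: 12.08
position: [0.5613, -0.0975, 0.0143]
tool_rot: [[0.052, 0.999, -0.0], [0.999, -0.052, 0.0], [0.0, -0.0, -1.0]]
ft_force: [-3.6, -0.8, 2.7]
grip_width: 0.0854
gripper_force: 1.6
```

```bash
python3 - <<'E'
import w
from h import env
s=env.observe();p=s["position"]+s["tool_rot"][:,1]*.101;print(p);print(w.cap(p[:2]))
E
```

```text
[ 0.66215653 -0.10271753  0.01429098]
{'scene': (array([ 0.6752, -0.1054]), np.int32(492), array([4.8, 5.1])), 'side': (array([ 0.6665, -0.0939]), np.int32(625), array([-4.1,  2.1]))}
```

Call:
jog_arm --hand '[0.0854,0.0854,0.0854,0.0854,0.0854]' --pt "0.003 -0.0001 0" --pt "0.003 -0.0001 0" --pt "0.003 -0.0001 0" --pt "0.003 -0.0001 0" --pt "0.002 0 0" --yaw '[0,0,0,0,0]'

```text
time_s: 12.8
position: [0.5753, -0.0979, 0.0143]
tool_rot: [[0.052, 0.999, 0.0], [0.999, -0.052, -0.0], [-0.0, 0.0, -1.0]]
ft_force: [-4.8, -0.5, 2.3]
grip_width: 0.0855
gripper_force: 1.7
```

Call:
jog_arm --hand '[0.0854,0.0854,0.0854,0.0854,0.0854]' --pt "0.001 0 0" --pt "0.001 0 0" --pt "0.001 0 0" --pt "0.001 0 0" --pt "0.001 0 0" --yaw '[0,0,0,0,0]'

```text
time_s: 13.42
position: [0.5801, -0.0979, 0.0143]
tool_rot: [[0.052, 0.999, -0.0], [0.999, -0.052, 0.0], [0.0, -0.0, -1.0]]
ft_force: [-3.5, -0.8, 1.3]
grip_width: 0.0855
gripper_force: 1.7
```

Call:
jog_arm --hand '[0.0854,0.0854,0.0854,0.0854,0.0854]' --pt "0.0006 0 0" --pt "0.0006 0 0" --pt "0.0006 0 0" --pt "0.0006 0 0" --pt "0.0006 0 0" --yaw '[0,0,0,0,0]'

```text
time_s: 14.05
position: [0.5825, -0.0978, 0.0144]
tool_rot: [[0.052, 0.999, -0.001], [0.999, -0.052, 0.0], [0.0, -0.001, -1.0]]
ft_force: [-10.1, -0.5, 6.0]
grip_width: 0.0853
gripper_force: 4.1
```

```bash
python3 - <<'E'
import w
from h import env
s=env.observe();p=s["position"]+s["tool_rot"][:,1]*.101;print(p,s["ft_force"]);print(w.cap(p[:2]))
E
```

```text
[ 0.68335183 -0.10303032  0.01420631] [-10.11149469  -0.49815985   6.04160071]
{'scene': (array([ 0.6961, -0.1049]), np.int32(497), array([5.2, 4.9])), 'side': (array([ 0.6895, -0.099 ]), np.int32(679), array([-3.9,  0.5]))}
```

Call:
jog_arm --hand '[0.0854,0.0854,0.0854,0.0854,0.0854]' --pt "-0.002 0 0" --pt "-0.006 0 0" --pt "-0.02 0 0" --pt "-0.025 0 0" --pt "-0.025 0 0" --yaw '[0,0,0,0,0]'

```text
time_s: 14.78
position: [0.5045, -0.0979, 0.0144]
tool_rot: [[0.052, 0.999, 0.001], [0.999, -0.052, -0.0], [-0.0, 0.001, -1.0]]
ft_force: [0.1, -0.1, -0.4]
grip_width: 0.0856
gripper_force: 0.0
```

```bash
python3 - <<'E'
from m import *
snap("z",[.687,-.103],60)
E
```

```text
(no output)
```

View pics/z.png

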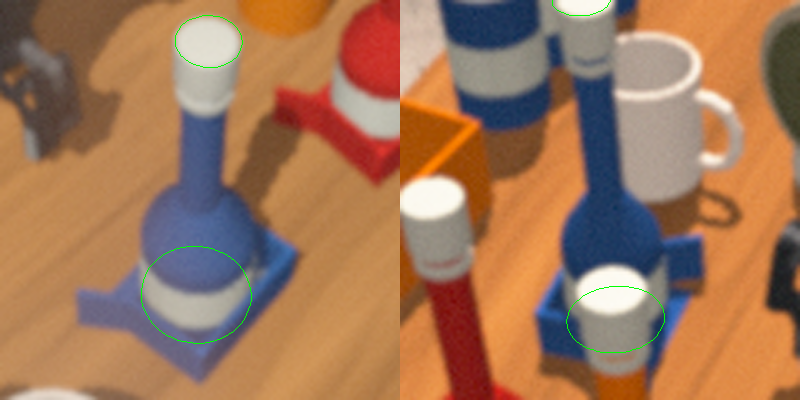

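The bottle stands upright in the dock. Its cap (scene crop (208,42)) and body match the home overlay, and the gripper is clear of it.

```bash
python3 -c "
from rig import env
print(env.close_job())"
```

```text
the job is handed in; nothing more can be done
None
```

I slid the blue bottle upright into the blue dock until the force on the tool rose to about 12 N, which I took as the back stop, then backed the gripper off and handed the job in; the hand-in gave no verdict, and because the jog has no tilt I pushed with the back of an open finger, tool vertical, instead of leaning it.

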